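Dump a box of used cover glasses through the tipping bucket

ROBOT

A 6-joint arm with a two-finger parallel gripper is mounted at the origin on the work surface. World frame = base frame: x ahead of the robot, y to its left, z up, the work surface at z = 0. Lengths are in m, angles in rad, forces in N, time in s.
With the tool pointing down it reaches from about 0.35 to 0.925 m from the base axis. Payload 6.4 kg.
Tool frame: the origin (TCP) lies midway between the tips of the shut fingers; the grasp point (between the pads) lies 19 mm behind it (grip_depth is the distance from the TCP to the grasp point, in m); z points along the fingers, x is the direction in which the jaws open and shut, and the axes are right-handed (so a half turn about z gives the same grasp; the last joint's range is limited). The gripper opens to 94 mm and grips with 3 to 60 N. Pads are 16 mm wide; open, the fingers measure 119 mm over their backs; the gripper's body (75 mm by 177 mm) begins 78 mm behind the grasp point.
Start: joints at [1.073, 0.245, 1.558, -0, 1.339, -0.174], TCP at [0.207, 0.616, 0.169] pointing down, gripper open.
Joint ranges: [-3.13, 3.13], [-1.02, 2.26], [0.13, 2.54], [-0.95, 4.09], [0.21, 2.88], [-2.74, 2.74]. Speed limits (rad/s): [2.57, 2.57, 3.14, 3.14, 3.14, 3.14].

INTERFACE

Orientations are given as a rotation vector (axis times angle).
In Python, from bench import * gives the robot as it stands.
- The arm moves only by the shell command python3 -m handwheel 'ROWS' [OPENING] [FORCE]. ROWS is text: rows parted by semicolons, each of 6 numbers parted by spaces: the shift along the tool's x, y, z each as a share of 0.2 m, from -1 to 1, then the turn, a rotation vector about the tool's x, y, z each as a share of 180 degrees, from -1 to 1. In form: x y z ax ay az; .... A call has 1 to 8 rows; each row shifts and turns the pose as measured when the row begins, along the tool's axes as they then stand; what a row does not reach is not made up. A row lasts 1/8 s, in which the tool goes at most 62.5 mm and 10.7 degrees, less where a joint would pass 70% of its speed; a pose out of reach is approached as far as the arm can. A call with a number of a shift or a turn outside -1 to 1 is refused whole. A call with a gripper value outside its range is refused whole. OPENING is the opening in per cent of the stroke, from 0 (shut) to 100 (fully open), set as the call begins (- or left out, the last holds). The fingers move at their own pace and stop on an object; FORCE is the grip in N (left out, the last holds). Time passes only in rows, so rows that do not move let the fingers close. It gives the time, the measured TCP pose, the force and the opening at its end, in the units of the state.
- read_state(): the state, without advancing time (a new reading comes with each control period).
- read_camera(name): name is "scene" or "top" or "wrist"; returns the picture (400x640x3 uint8, red, green, blue); there is no depth.
- camera_model(name): a dict with "vfov" (degrees; the focal length in pixels is half the picture's height over the tangent of half this angle, whatever the lens; pixels are square), "cx", "cy" (the principal point, pixels), "T" (4x4, takes a point from camera to world coordinates); the wrist camera has in their place "mount" (4x4, takes a point from camera to tool coordinates, whose origin is the TCP and whose axes are the tool frame's). Camera axes: x right, y down, z forward; pixel columns grow to the right and rows downward; lengths in m; the calibration is good to about 2 mm. A picture is of the moment at which its call begins: read the wrist's pose just before it. camera_model takes no time and is no camera call.
- sign_off(): hands the job in, once; it reports no verdict.
The state is a dict: "clock": time; "joint_pos": joint angles; "joint_vel": joint speeds; "effort": joint torques, N m; "tool_pos": TCP position; "ee_rot": TCP orientation; "contact_force": force on the tool from outside, world axes, zero at the start; "moment": the same for the moment, N m; "finger_gap": opening from 0.0 (shut) to 1.0 (fully open).
Only numpy, scipy, OpenCV 4.12 (cv2) and the standard library are available. Lean on these libraries where they do the work, as an engineer would, in place of code of your own. Each camera call takes 0.05 s, during which the arm holds its last target. There are 200 camera calls.

TASK

Discard the longer white box of used cover glasses through the tipper, leaving everything else as it stands. Lift it out of the rack, set it down on the rubber pad and let go, then take it again across its narrow width and lay it gently (not dropped) in the bucket, crosswise between the cheeks, and let go. Slide the catch tray by its grip until it is squarely in line with the bucket, then push the bucket's back plate over past its latch so that the box falls into the tray without your handling it, and let the bucket swing fully back.

Things in the scene. Friction and masses are not known exactly. Their poses are not given: they have to be found in the camera images.
- box: The longer of two closed white plastic boxes: 64 long (own x) x 26 wide (y) x 24 high (z) mm, 35 to 70 g, loose. Origin at the centre of its underside. It starts lying in one of the two lanes of the rack, its length along the rack's x, and sticks out 4 mm at each end of the rack. The lane walls reach to 2 mm below its top and are 3 mm from its long sides, so there it can be taken only by its two ends.
- short_box: Bystander: the same box but 42 mm long, in the other lane. Stays where it is. Origin at the centre of its underside.
- rack: Fixed plywood rack, 56 (x) x 74 (y) mm and 34 mm high, with two lanes 32 mm wide and open at both ends, side by side in y at +-17 mm. The lane floor is 12 mm above the table. Origin at the centre of its underside.
- pad: Fixed flat black rubber pad 130 (x) x 100 (y) x 4 mm, the set-down place. Origin at the centre of its underside. Nothing stands on it.
- oil_bottle: Bystander: small amber bottle, 32 mm diameter, 75 mm high, standing beyond the pad. Origin at the centre of its foot.
- petri_dish: Bystander: flat clear dish, 90 mm diameter, 15 mm high. Origin at the centre of its foot.
- slide_box: Bystander: loose flat wooden slide box 100 x 170 x 35 mm, on the left. Origin at the centre of its underside.
- stain_jar: Bystander: loose glass jar with a white cap, 56 mm diameter, 70 mm high, near left. Origin at the centre of its foot.
- tipper: Fixed station: a grey base plate 8 mm thick (x -65 to 185, y -140 to 220 mm), with two upright posts at x = 0, y = +-46 mm (26 x 6 mm, 112 mm high) that carry the bucket between them. Origin on the table under the bucket's pivot; own +x is the way the bucket dumps (away from the robot at yaw 0), the tray runs along own y. The pivot axis is along own y, 100 mm above the origin. A small latch plunger stands outside the -y post.
- bucket (a joint): Tilt of the bucket, rad: 0 at rest (level, latched against its stop), growing as its top goes over towards the tipper's +x, stop at 1.45. A spring cam latch resists, hardest near 0.25 rad (about 6 to 9 N at the back plate) and let past by about 0.35 rad, after which about 4 to 6 N keeps it over; nothing holds it there, so it swings back to 0 by itself when let go. The box slides out over the open front when the bucket is tilted well over; by 1.1 rad it always has.
- bucket_floor (a point): Point on the top face of the bucket's floor, 35 mm above the pivot (135 mm above the table at rest); turns with the bucket, axes as the tipper's at rest. The bucket is an aluminium scoop of 3 mm sheet: floor from x = -48 to +50 mm from this point, open front at +x and open top, cheeks at both sides 74 mm apart inside (y = +-37 mm) and 50 mm high, back plate behind. The box belongs here with its length along y.
- bucket_push (a point): Centre of the outer (robot-side, -x) face of the back plate, where to push; at rest 175 mm above the table and 50.5 mm behind the pivot; the plate is 80 mm wide and its top edge is 10 mm above this point. Turns with the bucket.
- tray (a joint): Position of the catch tray along the tipper's y, m: 0 = squarely in line with the bucket, start between 0.07 and 0.125, stops at -0.03 and 0.13. Friction about 1.5 N; it stays where it is left.
- tray_floor (a point): Centre of the tray's inner floor, 18 mm above the table, 104 mm in front (+x) of the pivot. The steel tray is 138 (x) x 108 (y) mm outside, 4 mm walls, sides 26 mm, front (+x) 40 mm and rear 20 mm high from the tray's underside (14 mm above the table).
- tray_grip (a point): Centre of the top of the tray's black grip, an upright block 24 (x) x 14 (y) x 52 mm high at the tray's +y end, its top 68 mm above the table; 22 mm clear of the tray's side wall.
There are look-alikes about, which are no part of the job. Leave any purple or red look-alike of the box alone.

How it is judged:
On the way, in this order (a step that is already met when the one before it is completed fails the run):
1. the box lies on the rubber pad, released (horizontal distance between box and pad below 0.065 m and height (world z) of box below 0.008 m and linear speed of box below 0.03 m/s and contact force between the fingers and box below 0.05 N), for 0.2 s.
2. the box lies flat on the bucket's floor, crosswise, released, the bucket still level (z of box in the frame of bucket_floor between -0.004 and 0.004 m and horizontal distance between box and bucket_floor below 0.045 m and angle between the x axis of box and the y axis of bucket_floor, either way round below 0.35 rad and value of joint bucket below 0.08 rad and linear speed of box below 0.03 m/s and contact force between the fingers and box below 0.05 N), for 0.2 s.
3. the bucket is pushed over past its latch, the tray in line with it (value of joint bucket above 0.55 rad and value of joint tray between -0.015 and 0.015 m).
At the end, for the whole second after the job is handed in: The long box rests in the catch tray, the tray stands within 15 mm of in line with the bucket, and the bucket has swung back to level (within 0.08 rad) (x of box in the frame of tray_floor between -0.065 and 0.065 m and y of box in the frame of tray_floor between -0.05 and 0.05 m and z of box in the frame of tray_floor below 0.04 m and linear speed of box below 0.03 m/s and value of joint bucket below 0.08 rad and value of joint tray between -0.015 and 0.015 m); the robot touches nothing.
It fails at once if the box is dropped into the bucket (falls more than about 15 mm) (linear speed of box above 0.55 m/s and contact force between the fingers and box below 0.05 N and value of joint bucket below 0.1 rad and horizontal distance between box and bucket_floor below 0.06 m and height (world z) of box above 0.12 m).
It fails at once if the fingers handle the box in or over the tray (contact force between the fingers and box above 0.3 N and horizontal distance between box and tray_floor below 0.08 m and height (world z) of box below 0.09 m).
It fails at once if a bystander (short box, bottle, dish, slide box or jar) is moved by more than 25 mm (distance of any of short_box, oil_bottle, petri_dish, slide_box, stain_jar from where it was at the start of the episode above 0.025 m).
It also fails if it takes over 72 s, if anything falls off the work surface, if the arm or the gripper's body presses on something with over 40 N, if the wrist force passes 120 N, or if a joint passes its speed limit or range.

## Working session

There is one attempt and no reset: what is moved stays moved. The work goes in short steps, Python scripts to look and compute and a shell command to move; the robot and the scene stay as the last step left them, time stands still between calls to the robot, and variables do not carry over. Pictures are saved under pics/ and viewed, about 8 in all and at most 12, crops included, and the job is handed in when it is done.

```bash
mkdir -p pics; ls; python3 - <<'E'
from bench import *
import cv2,numpy as np
np.set_printoptions(precision=4,suppress=True)
for n in("scene","top"):
    cv2.imwrite(f"pics/{n}0.png",read_camera(n)[:,:,::-1]); print(n,camera_model(n))
print(camera_model("wrist")); print(read_state())
E
```

```text
pics
scene {'vfov': 46.673325565972206, 'cx': 322.1533134843749, 'cy': 197.45289254490405, 'T': array([[ 0.3798,  0.6818, -0.6252,  1.2674],
       [ 0.925 , -0.2714,  0.266 , -0.348 ],
       [ 0.0117, -0.6794, -0.7337,  1.01  ],
       [ 0.    ,  0.    ,  0.    ,  1.    ]])}
top {'vfov': 49.35020693300202, 'cx': 318.235573985218, 'cy': 201.09880323517578, 'T': array([[ 0.0255, -0.9879,  0.153 ,  0.2965],
       [-0.9996, -0.0269, -0.0073, -0.0197],
       [ 0.0113, -0.1527, -0.9882,  1.5039],
       [ 0.    ,  0.    ,  0.    ,  1.    ]])}
{'vfov': 68.43056741383833, 'cx': 322.36522511345805, 'cy': 199.1198600475448, 'mount': array([[ 1.    ,  0.0013,  0.0005,  0.0002],
       [-0.0014,  0.9686,  0.2487, -0.0722],
       [-0.0001, -0.2487,  0.9686, -0.2165],
       [ 0.    ,  0.    ,  0.    ,  1.    ]])}
{'clock': 0.1, 'joint_pos': array([ 1.0729,  0.2457,  1.5589, -0.    ,  1.3387, -0.1741]), 'joint_vel': array([-0.0006, -0.0004, -0.0033,  0.0016, -0.0012,  0.0008]), 'effort': array([  0.0016, -41.6914, -31.5526,   0.0687,   0.031 ,  -0.0001]), 'tool_pos': array([0.2065, 0.6157, 0.168 ]), 'ee_rot': array([ 2.5498,  1.8339, -0.0025]), 'contact_force': array([ 0.0215, -0.1592,  0.0875]), 'moment': array([-0.007 ,  0.0314,  0.0138]), 'finger_gap': 1.000111724973036}
```

View pics/scene0.png

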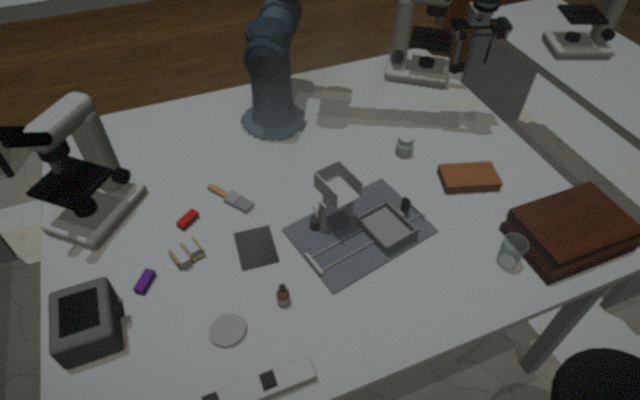

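View pics/top0.png

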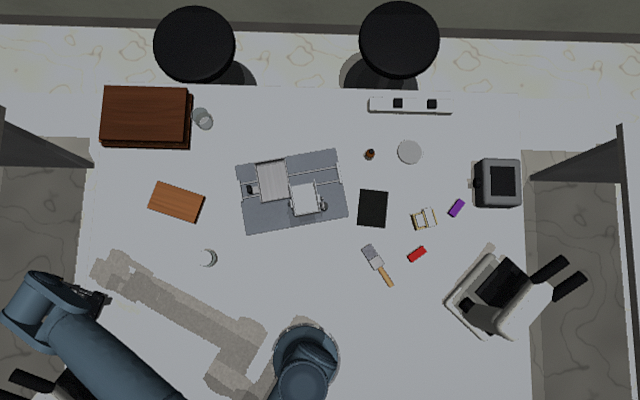

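Scene view: rack with two white boxes at (187,252), pad (256,247), tipper (350,225), tray grip (405,205), bottle (283,295), dish (228,330). Top view: rack (423,217), pad (372,208), bucket (305,198), tray (271,180), grip (250,189).
Things that could be taken for the box, in the top view: the two white boxes in the rack (about (420,222) and (428,213)), purple (456,208) and red (417,254). I want the longer white one in the rack, and will check it in a crop.

```bash
python3 - <<'E'
import cv2,numpy as np
s=cv2.imread("pics/scene0.png");t=cv2.imread("pics/top0.png")
def c(im,x,y,w,h,k):
    return cv2.resize(im[y:y+h,x:x+w],None,fx=k,fy=k,interpolation=cv2.INTER_CUBIC)
# 800x600: quadrants 400x300
a=np.vstack([np.hstack([c(s,162,232,50,37.5.__int__(),8),c(t,400,198,50,37,8)]),np.hstack([c(s,280,150,160,120,2.5),c(t,230,140,160,120,2.5)])])
print(a.shape);cv2.imwrite("pics/m1.png",a)
E
```

```text
(596, 800, 3)
```

View pics/m1.png

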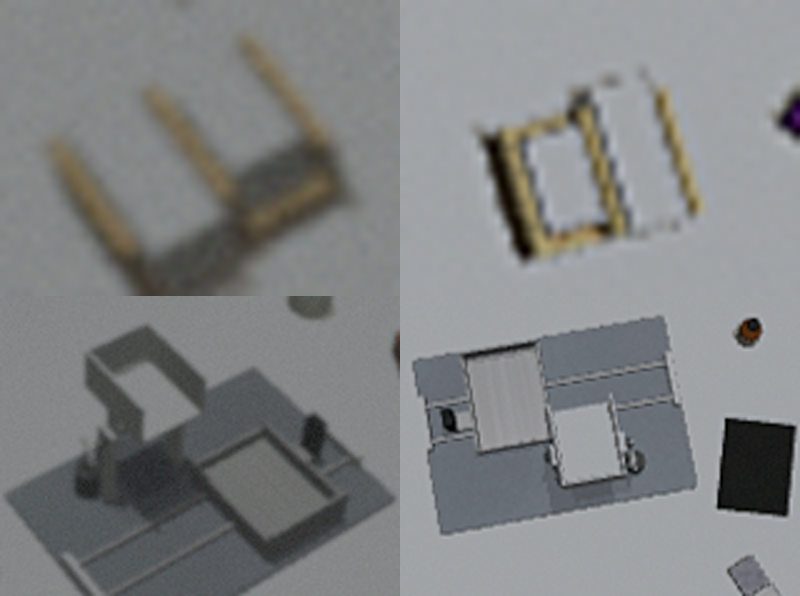

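```bash
cat > h.py <<'E'
from bench import *
import cv2,numpy as np
from scipy.spatial.transform import Rotation as R
np.set_printoptions(precision=4,suppress=True)
def cam(n):
    m=camera_model(n)
    if n=="wrist":
        s=read_state();T=np.eye(4);T[:3,:3]=R.from_rotvec(s["ee_rot"]).as_matrix();T[:3,3]=s["tool_pos"];T=T@m["mount"]
    else:T=m["T"]
    return dict(f=200/np.tan(np.radians(m["vfov"]/2)),cx=m["cx"],cy=m["cy"],T=T)
def ray(c,u,v):
    d=c["T"][:3,:3]@np.array([(u-c["cx"])/c["f"],(v-c["cy"])/c["f"],1]);return c["T"][:3,3],d/np.linalg.norm(d)
def plane(c,u,v,z):
    o,d=ray(c,u,v);return o+d*(z-o[2])/d[2]
def proj(c,p):
    q=np.linalg.inv(c["T"])@np.append(p,1);return np.array([c["cx"]+c["f"]*q[0]/q[2],c["cy"]+c["f"]*q[1]/q[2]])
def tri(obs):
    A=0;b=0;e=[]
    for c,u,v in obs:
        o,d=ray(c,u,v);M=np.eye(3)-np.outer(d,d);A=A+M;b=b+M@o
    p=np.linalg.solve(A,b);return p,[np.round(proj(c,p)-[u,v],1) for c,u,v in obs]
def to_tool(p,rv=None):
    "shift in tool axes /0.2 m to go to world TCP p, remaining turn to rv /180deg"
    s=read_state();Rm=R.from_rotvec(s["ee_rot"]);out=Rm.inv().apply(np.array(p)-s["tool_pos"])/0.2
    t=(Rm.inv()*R.from_rotvec(rv)).as_rotvec()/np.pi if rv is not None else 0
    return out,t
def down(th):
    "tool pointing down with tool x at world angle th"
    c,s=np.cos(th),np.sin(th);return R.from_matrix(np.array([[c,s,0],[s,-c,0],[0,0,-1]])).as_rotvec()
E
python3 - <<'E'
from h import *
t=cam("top")
def P(l,k,ox,oy,x0,y0,z):
    r=[plane(t,ox+(a-x0)/k,oy+(b-y0)/k,z) for a,b in l];r=np.array(r);print(r[:,:2].tolist(),r.mean(0))
    e=[np.linalg.norm(r[i]-r[i-1]) for i in range(4)];print("sides",np.round(e,4),"ang",[round(float(np.degrees(np.arctan2(*(r[i]-r[i-1])[1::-1]))),1) for i in range(4)]);return r
print("rack");P([(502,130),(662,90),(697,212),(542,252)],8,400,198,400,0,.034)
print("long");P([(590,87),(655,72),(690,222),(630,237)],8,400,198,400,0,.036)
print("tipper");P([(413,358),(665,317),(695,487),(441,533)],2.5,230,140,400,296,.008)
print("pad");P([(726,418),(796,424),(788,516),(717,509)],2.5,230,140,400,296,.004)
s=cam("scene")
print("grip",tri([(t,230+(449-400)/2.5,140+(409+2-296)/2.5),(s,280+313/2.5,150+(420-296)/2.5)]))
E
```

```text
rack
[[0.48741679283809725, -0.3538567590804185], [0.5064756014250149, -0.4224828592738897], [0.454537688804693, -0.43661955104727235], [0.4357540215080164, -0.3704465480504382]] [ 0.471  -0.3959  0.034 ]
sides [0.0543 0.0712 0.0538 0.0688] ang [17.8, -74.5, -164.8, 105.8]
long
[[0.5066502049744619, -0.391161191808911], [0.5138677301454782, -0.41905329745244896], [0.44998393128603914, -0.43300541025076444], [0.4429254844076185, -0.40740660485465574]] [ 0.4784 -0.4127  0.036 ]
sides [0.0658 0.0288 0.0654 0.0266] ang [14.3, -75.5, -167.7, 105.4]
tipper
[[0.6491348602650648, 0.2642835890723752], [0.7187190408080215, -0.08890862845243402], [0.4772586411263006, -0.13511442380974126], [0.40440219192341287, 0.2125522497055139]] [0.5624 0.0632 0.008 ]
sides [0.2501 0.36   0.2458 0.3552] ang [11.9, -78.9, -169.2, 101.8]
pad
[[0.5762797235130835, -0.1774519517526521], [0.570435883756095, -0.2757690977054798], [0.44080956052129305, -0.2647864972530242], [0.4479142275193115, -0.16634934063788204]] [ 0.5089 -0.2211  0.004 ]
sides [0.1288 0.0985 0.1301 0.0987] ang [-4.9, -93.4, 175.2, 85.9]
grip (array([0.5623, 0.1998, 0.0751]), [array([-0., -0.]), array([-0.,  0.])])
```

Everything agrees with the sizes given: rack about 15° yaw, long box centre (0.478, -0.413), pad (0.509, -0.221), tipper about 11.4° yaw with origin (0.51, 0.01), and grip about 0.07 high. First I'll raise and turn the tool.

```bash
python3 -m handwheel '0 0 -0.15 0 0 0.052;0 0 -0.15 0 0 0.052;0 0 -0.15 0 0 0.052;0 0 -0.15 0 0 0.052;0 0 -0.15 0 0 0.052;0 0 -0.15 0 0 0.052'; python3 - <<'E'
from h import *
print(to_tool([.45,.1,.35],down(np.radians(15.2))),to_tool([.46,-.37,.30],down(np.radians(15.2))))
E
```

```text
clock: 0.85
tool_pos: [0.2052, 0.6133, 0.3451]
ee_rot: [3.107, 0.366, -0.015]
contact_force: [-0.7, 0.8, -0.2]
finger_gap: 0.998
(array([0.5939, 2.7808, 0.003 ]), array([ 0.0039,  0.0036, -0.0098])) (array([0.0994, 5.0748, 0.2867]), array([ 0.0039,  0.0036, -0.0098]))
```

```bash
python3 -m handwheel '0.065 0.3 0 0 0 0;0.065 0.3 0 0 0 0;0.065 0.3 0 0 0 0;0.065 0.3 0 0 0 0;0.065 0.3 0 0 0 0;0.065 0.3 0 0 0 0;0.065 0.3 0 0 0 0;0.065 0.3 0 0 0 0';  python3 -m handwheel '0 0.3 0 0 0 0;-0.05 0.3 0 0 0 0;-0.06 0.3 0.04 0 0 0;-0.06 0.3 0.04 0 0 0;-0.06 0.3 0.04 0 0 0;-0.06 0.3 0.04 0 0 0;-0.06 0.3 0.04 0 0 0;-0.06 0.3 0.04 0 0 0'; python3 - <<'E'
from h import *
print(to_tool([.46,-.37,.30],down(np.radians(15.2))))
E
```

```text
clock: 1.85
tool_pos: [0.4203, 0.1641, 0.3485]
ee_rot: [3.106, 0.377, -0.013]
contact_force: [0.5, 1.0, 0.1]
finger_gap: 1.001
clock: 2.85
tool_pos: [0.4528, -0.3304, 0.3039]
ee_rot: [3.108, 0.375, -0.013]
contact_force: [0.6, 0.2, 0.9]
finger_gap: 1.001
(array([-0.0116,  0.2005,  0.0218]), array([ 0.0032,  0.0032, -0.0081]))
```

```bash
python3 - <<'E'
from h import *
import pickle
L=[]
c=cam("wrist");im=read_camera("wrist")[:,:,::-1];cv2.imwrite("pics/w1.png",im);pickle.dump(c,open("w1.pkl","wb"))
u,v=proj(c,[.478,-.413,.036]);print(u,v)
E
python3 -m handwheel '0 0.2 0.3 0 0 0;0 0.0 0.2 0 0 0;0 0 0 0 0 0;0 0 0 0 0 0'
python3 - <<'E'
from h import *
import pickle
c=cam("wrist");im=read_camera("wrist")[:,:,::-1];cv2.imwrite("pics/w2.png",im);pickle.dump(c,open("w2.pkl","wb"))
o=[]
for n in("w1","w2"):
    c=pickle.load(open(n+".pkl","rb"));u,v=proj(c,[.475,-.4,.03]);im=cv2.imread(f"pics/{n}.png")
    w=75 if n=="w1" else 100
    x0,y0=int(u)-w,int(v)-w;print(n,x0,y0,400/(2*w));o.append(cv2.resize(im[y0:y0+2*w,x0:x0+2*w],(400,400),interpolation=cv2.INTER_CUBIC))
cv2.imwrite("pics/m2.png",np.hstack(o))
E
```

```text
326.6117579937583 216.61669524990018
clock: 3.4
tool_pos: [0.4576, -0.3698, 0.2125]
ee_rot: [3.11, 0.361, -0.02]
contact_force: [0.6, -0.9, 0.4]
finger_gap: 0.998
w1 251 133 2.6666666666666665
w2 231 100 2.0
```

View pics/m2.png

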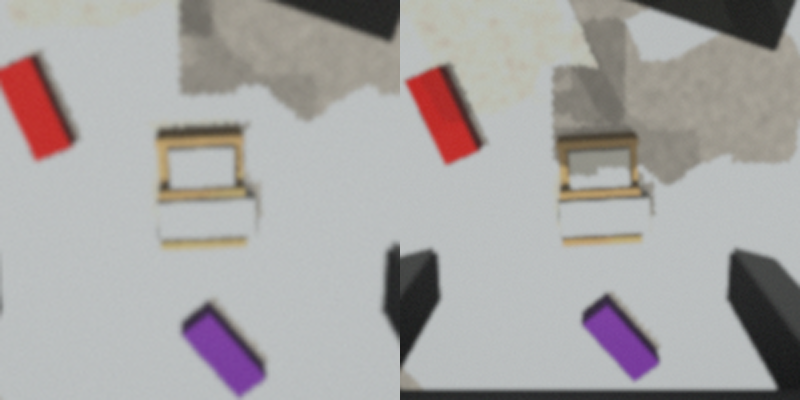

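The left pane is the w1 crop and the right pane the w2 crop. The long white box is in the lower lane, with its top face at about (157–256, 198–238) in w1 and (558–651, 198–238) in w2. The short box is in the upper lane, and red and purple are outside the rack.

```bash
python3 - <<'E'
from h import *
import pickle
a,b=[pickle.load(open(n+".pkl","rb")) for n in("w1","w2")];t=cam("top")
A=[(157,199),(256,196),(256,236),(158,240)];B=[(158,199),(251,196),(251,236),(159,240)]
P=[]
for (x,y),(p,q) in zip(A,B):
    r=tri([(a,251+x/8*3,133+y/8*3),(b,231+p/2,100+q/2)]);P.append(r[0]);print(r)
print("mean",np.mean(P,0))
for c,Z,x0,y0,k in((a,A,251,133,8/3),(b,B,231,100,2)):
    Q=np.array([plane(c,x0+x/k,y0+y/k,.036) for x,y in Z]);d=Q[1]+Q[2]-Q[0]-Q[3];print(Q.mean(0),np.degrees(np.arctan2(d[1],d[0])),np.hypot(*d[:2])/2,np.linalg.norm(Q[0]-Q[3]))
W=[(160,190),(245,188),(246,242),(162,245)]
Q=np.array([plane(a,251+x*3/8,133+y*3/8,.034) for x,y in [(158,140),(242,138),(247,242),(161,247)]]);print("rack",Q.mean(0))
tt=tri([(a,251+206.7*3/8,133+218*3/8),(b,231+204.7/2,100+218/2),(t,430.2,217.3)]);print("center",tt)
Q=tt[0]
E
```

```text
(array([ 0.446 , -0.4045,  0.0353]), [array([-0.1,  0. ]), array([ 0.2, -0. ])])
(array([ 0.5088, -0.3892,  0.0276]), [array([0.1, 0.1]), array([-0.1, -0.1])])
(array([ 0.5202, -0.424 ,  0.0045]), [array([0.2, 0.5]), array([-0.3, -0.6])])
(array([ 0.4563, -0.4709, -0.0733]), [array([-0.3,  0.2]), array([ 0.4, -0.2])])
mean [ 0.4828 -0.4222 -0.0015]
[ 0.4803 -0.4088  0.036 ] 16.13945404858556 0.06379098282718605 0.027918994465400346
[ 0.4804 -0.4101  0.036 ] 15.808261012874809 0.0643948921455826 0.029881817678677078
rack [ 0.4734 -0.3937  0.034 ]
center (array([ 0.4877, -0.4331, -0.0415]), [array([0.2, 0. ]), array([-0.1,  0.3]), array([-0.1,  0.1])])
```

```bash
python3 - <<'E'
from h import *
print(to_tool([.479,-.4095,.13],down(np.radians(15.5))))
E
```

```text
(array([0.0645, 0.2146, 0.4134]), array([ 0.0029,  0.0044, -0.0126]))
```

```bash
python3 -m handwheel '0.03 0.11 0.21 0.003 0.004 -0.013;0.03 0.11 0.21 0 0 0;0 0 0 0 0 0;0 0 0 0 0 0'
python3 - <<'E'
from h import *
import pickle
c=cam("wrist");im=read_camera("wrist")[:,:,::-1];cv2.imwrite("pics/w3.png",im);pickle.dump(c,open("w3.pkl","wb"))
print(to_tool([.479,-.4095,.13],down(np.radians(15.5))))
u,v=proj(c,[.479,-.4095,.036]);print(u,v)
im=im[150:400,130:530];cv2.imwrite("pics/m3.png",cv2.resize(im,None,fx=2,fy=2,interpolation=cv2.INTER_CUBIC))
E
```

```text
clock: 3.95
tool_pos: [0.4851, -0.4136, 0.1384]
ee_rot: [3.098, 0.431, 0.013]
contact_force: [-0.7, -0.1, 0.6]
finger_gap: 1.002
(array([-0.0236, -0.0278,  0.0409]), array([ 0.0047, -0.0019,  0.0018]))
317.4558797458173 184.48031239977865
```

View pics/m3.png

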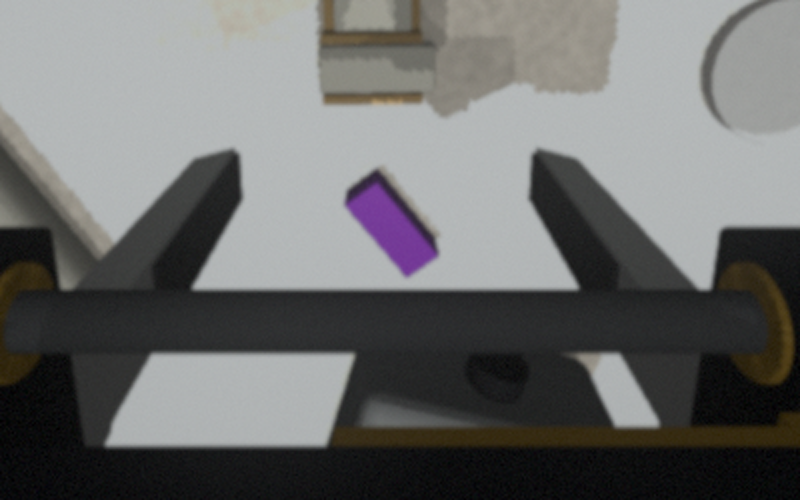

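The box top spans (320–437, 46–93) in the crop, so its centre is at full-frame pixel (319.2, 184.8) against (317.5, 184.5) predicted. That agrees within about 2 mm.

```bash
python3 - <<'E'
from h import *
import pickle
a,b,c=[pickle.load(open(n+".pkl","rb")) for n in("w1","w2","w3")]
print(tri([(a,251+206.7*3/8,133+218*3/8),(c,319.2,184.8)]))
Q=np.array([plane(c,130+x/2,150+y/2,.036) for x,y in [(320,46),(437,42),(437,91),(322,95)]])
print(Q.mean(0),np.linalg.norm(Q[1]-Q[0]),np.linalg.norm(Q[3]-Q[0]),np.degrees(np.arctan2(*(Q[1]-Q[0]+Q[2]-Q[3])[1::-1])))
p=[.4800,-.4095]
print(to_tool(p+[.05],down(np.radians(15.5))))
E
```

```text
(array([ 0.4811, -0.4106,  0.0305]), [array([ 0.1, -0. ]), array([-0.2,  0. ])])
[ 0.4811 -0.4088  0.036 ] 0.06394263970939805 0.027707119209545193 17.847147840427994
(array([-0.0212, -0.0324,  0.4409]), array([ 0.0047, -0.0019,  0.0018]))
```

```bash
python3 -m handwheel '-0.02 -0.03 0.15 0.005 -0.002 0.002;0 0 0.14 0 0 0;0 0 0.14 0 0 0;0 0 0 0 0 0'
python3 - <<'E'
from h import *
print(to_tool([.4800,-.4095,.009],down(np.radians(15.5))))
E
```

```text
clock: 4.5
tool_pos: [0.4794, -0.4076, 0.0507]
ee_rot: [3.112, 0.423, 0.001]
contact_force: [1.2, 0.0, -0.5]
finger_gap: 1.003
(array([0.0002, 0.0096, 0.2085]), array([ 0.0003, -0.0002, -0.0001]))
```

```bash
python3 -m handwheel '0 0.01 0.11 0 0 0;0 0 0.1 0 0 0;0 0 0 0 0 0'; python3 -m handwheel '0 0 0 0 0 0;0 0 0 0 0 0;0 0 0 0 0 0;0 0 0 0 0 0;0 0 0 0 0 0;0 0 0 0 0 0' 55 15
```

```text
clock: 4.88
tool_pos: [0.4804, -0.4101, 0.0073]
ee_rot: [3.111, 0.423, 0.003]
contact_force: [-0.5, -0.1, 0.5]
finger_gap: 1.0
clock: 5.62
tool_pos: [0.4818, -0.4117, 0.0098]
ee_rot: [3.107, 0.422, 0.006]
contact_force: [0.9, -0.8, -0.3]
finger_gap: 0.548
```

The gap of 0.548 (51 mm) is narrower than the 64 mm box, and even than the rack, so I'll look before going on.

```bash
python3 - <<'E'
from h import *
w=read_camera("wrist")[:,:,::-1];t=read_camera("top")[:,:,::-1];s=read_camera("scene")[:,:,::-1]
cv2.imwrite("pics/w4.png",w)
r=lambda i,x,y,W,H:cv2.resize(i[y:y+H,x:x+W],(400,300),interpolation=cv2.INTER_CUBIC)
print(read_state()["joint_pos"],read_state()["moment"])
cv2.imwrite("pics/m4.png",np.vstack([np.hstack([r(w,130,100,400,300),r(t,380,180,80,60)]),np.hstack([r(s,140,200,100,75),r(w,250,130,160,120)])]))
E
```

```text
[-0.8859  0.3852  1.6973  0.0002  1.0517 -1.1562] [-0.0712  0.0517  0.0176]
```

View pics/m4.png

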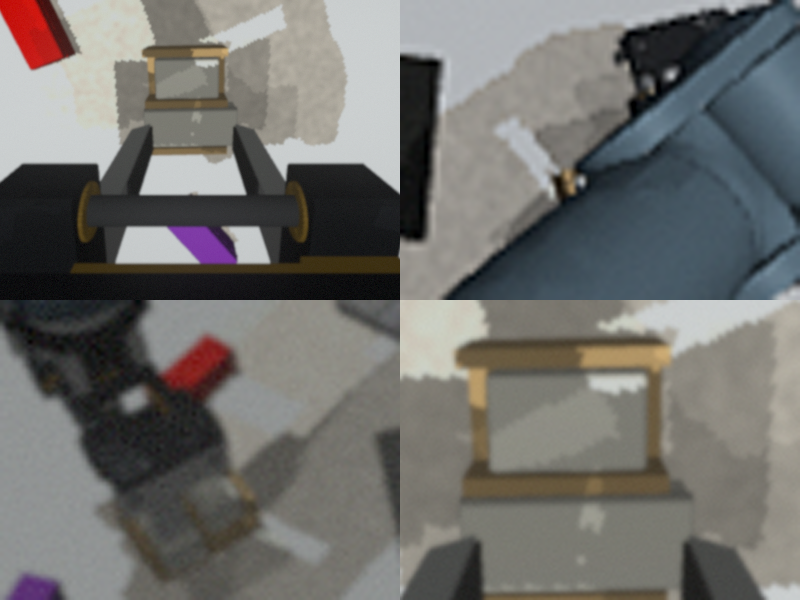

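```bash
python3 - <<'E'
from h import *
im=cv2.imread("pics/w4.png")[170:320,220:420]
im=cv2.resize(im,None,fx=4,fy=4,interpolation=cv2.INTER_CUBIC);im=np.clip(im*1.6+10,0,255).astype('uint8')
c=cam("wrist");T=np.eye(4);s=read_state();T[:3,:3]=R.from_rotvec(s["ee_rot"]).as_matrix();T[:3,3]=s["tool_pos"]
for h,col in((0,(0,0,255)),(-.019,(0,255,0)),(-.04,(255,0,0))):
  for x in(-.0258,.0258):
    for y in(-.008,.008):
      u,v=proj(c,(T@[x,y,h,1])[:3]);cv2.circle(im,(int((u-220)*4),int((v-170)*4)),4,col,-1)
cv2.imwrite("pics/m5.png",im)
E
```

```text
(no output)
```

View pics/m5.png

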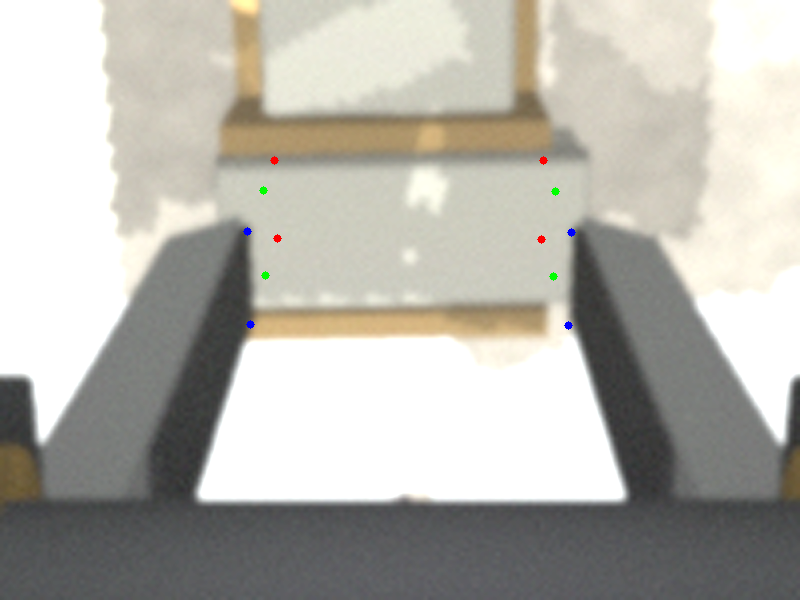

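Fingers sit where the blue marks are: 40 mm behind the reported TCP, with a 51 mm gap, and m3 at full opening gives the same. They are straight fingers, so the true tips are about 40 mm above the reported TCP and closed over the box without touching it. I'll reopen, go about 36 mm lower in steps, and watch the force.

```bash
python3 -m handwheel '-0.007 -0.009 0 0 0 0;0 0 0 0 0 0;0 0 0 0 0 0;0 0 0 0 0 0' 100; python3 -m handwheel '0 0 0.06 0 0 0;0 0 0.05 0 0 0;0 0 0 0 0 0'; python3 - <<'E'
from h import *
print(to_tool([.4803,-.4095,-.026],down(np.radians(15.5))))
E
```

```text
clock: 6.28
tool_pos: [0.4797, -0.4101, 0.0096]
ee_rot: [3.107, 0.422, 0.006]
contact_force: [0.7, -0.5, -0.0]
finger_gap: 0.94
clock: 6.65
tool_pos: [0.4794, -0.4098, -0.0147]
ee_rot: [3.108, 0.423, 0.005]
contact_force: [0.2, -0.3, -0.4]
finger_gap: 0.998
(array([ 0.0046, -0.0004,  0.0567]), array([ 0.0017, -0.0008, -0.0001]))
```

```bash
python3 -m handwheel '0.004 0 0.03 0 0 0;0 0 0.027 0 0 0;0 0 0 0 0 0'; python3 -m handwheel '0 0 0 0 0 0;0 0 0 0 0 0;0 0 0 0 0 0;0 0 0 0 0 0;0 0 0 0 0 0' 50 12
```

```text
clock: 7.02
tool_pos: [0.4803, -0.4096, -0.027]
ee_rot: [3.108, 0.423, 0.005]
contact_force: [0.4, 0.3, -0.2]
finger_gap: 1.001
clock: 7.65
tool_pos: [0.4806, -0.41, -0.0263]
ee_rot: [3.107, 0.422, 0.006]
contact_force: [0.9, 0.5, -1.5]
finger_gap: 0.684
```

Gap 0.684 × 94 = 64.3 mm: the box is held by its ends. Lifting.

```bash
python3 -m handwheel '0 0 -0.06 0 0 0;0 0 -0.1 0 0 0;0 0 -0.12 0 0 0;0 0 -0.12 0 0 0;0 0 0 0 0 0'; python3 - <<'E'
from h import *
print(to_tool([.508,-.222,.04],down(np.radians(15.5))))
E
```

```text
clock: 8.28
tool_pos: [0.4815, -0.4109, 0.0617]
ee_rot: [3.103, 0.422, 0.01]
contact_force: [-0.1, -0.8, -0.2]
finger_gap: 0.682
(array([ 0.3796, -0.8757,  0.1012]), array([ 0.0034, -0.0016, -0.0001]))
```

```bash
python3 -m handwheel '0.05 -0.1 0 0.003 -0.001 0;0.08 -0.2 0 0 0 0;0.08 -0.2 0 0 0 0;0.08 -0.2 0 0 0 0;0.08 -0.17 0 0 0 0;0 0 0 0 0 0;0 0 0 0 0 0'; python3 - <<'E'
from h import *
print(to_tool([.508,-.222,-.032],down(np.radians(15.5))))
E
```

```text
clock: 9.15
tool_pos: [0.5031, -0.2083, 0.0558]
ee_rot: [-3.103, -0.425, 0.01]
contact_force: [-0.2, 0.1, -0.5]
finger_gap: 0.678
(array([0.0075, 0.0771, 0.4382]), array([-0.0034,  0.0016,  0.0005]))
```

```bash
python3 -m handwheel '0 0.05 0.12 -0.003 0.001 0;0 0.02 0.12 0 0 0;0 0 0.1 0 0 0;0 0 0.05 0 0 0;0 0 0 0 0 0'; python3 - <<'E'
from h import *
print(to_tool([.508,-.222,-.032],down(np.radians(15.5))))
E
```

```text
clock: 9.78
tool_pos: [0.5061, -0.2258, -0.0249]
ee_rot: [-3.113, -0.418, 0.003]
contact_force: [-0.2, -0.3, -1.2]
finger_gap: 0.682
(array([ 0.0143, -0.016 ,  0.0355]), array([-0.0002,  0.0006, -0.0012]))
```

```bash
python3 -m handwheel '0 0 0.02 0 0 0;0 0 0.015 0 0 0;0 0 0 0 0 0'; python3 -m handwheel '0 0 0.01 0 0 0;0 0 0 0 0 0'
```

```text
clock: 10.15
tool_pos: [0.5074, -0.2271, -0.0305]
ee_rot: [3.112, 0.417, 0.001]
contact_force: [0.8, -0.2, -0.9]
finger_gap: 0.684
clock: 10.4
tool_pos: [0.5079, -0.2273, -0.032]
ee_rot: [3.111, 0.417, 0.002]
contact_force: [-0.1, -1.1, 0.1]
finger_gap: 0.683
```

```bash
python3 -m handwheel '0 0 0.01 0 0 0;0 0 0 0 0 0'; python3 -m handwheel '0 0 0 0 0 0;0 0 0 0 0 0;0 0 0 0 0 0;0 0 0 0 0 0;0 0 0 0 0 0' 100; python3 -m handwheel '0 0 -0.1 0 0 0;0 0 -0.25 0 0 0;0 0 -0.25 0 0 0;0 0 0 0 0 0;0 0 0 0 0 0'
python3 - <<'E'
from h import *
import pickle
c=cam("wrist");im=read_camera("wrist")[:,:,::-1];cv2.imwrite("pics/w6.png",im);pickle.dump(c,open("w6.pkl","wb"))
s=read_state();print(s["tool_pos"])
print(proj(c,[.5079,-.2273,.028]))
cv2.imwrite("pics/m6.png",cv2.resize(im[120:270,220:420],None,fx=4,fy=4,interpolation=cv2.INTER_CUBIC))
E
```

```text
clock: 10.65
tool_pos: [0.5084, -0.2276, -0.0319]
ee_rot: [3.111, 0.417, 0.002]
contact_force: [0.4, 0.9, -0.4]
finger_gap: 0.679
clock: 11.28
tool_pos: [0.5085, -0.2276, -0.0321]
ee_rot: [3.111, 0.417, 0.002]
contact_force: [0.6, 0.5, 0.5]
finger_gap: 1.0
clock: 11.9
tool_pos: [0.5082, -0.2273, 0.0951]
ee_rot: [3.11, 0.417, 0.003]
contact_force: [-0.9, 1.4, -1.2]
finger_gap: 1.001
[ 0.5086 -0.2275  0.0953]
[321.9165 198.2728]
```

View pics/m6.png

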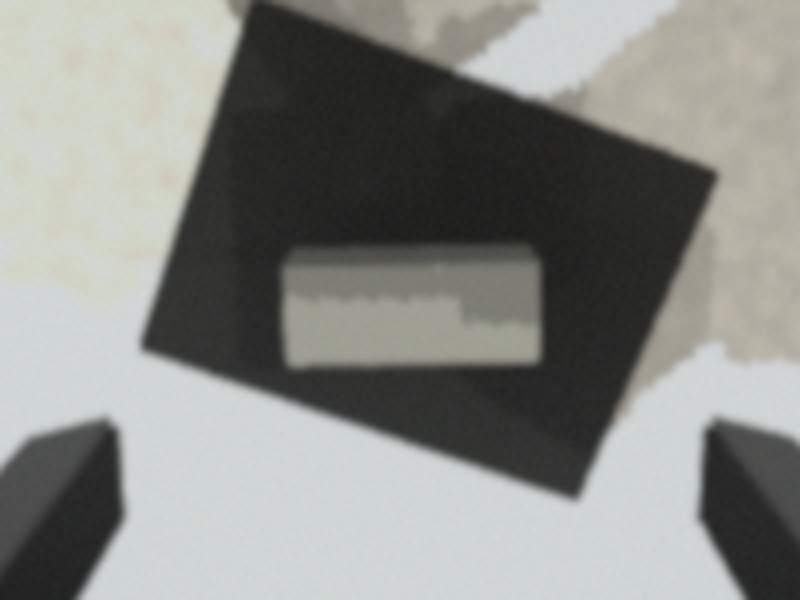

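The box lies flat on the pad, top centre at full-frame (323, 199) against (322, 198) predicted. Next I turn the tool 90° to take it across its width.

```bash
python3 -m handwheel '0 0 0 0 0 0.056;0 0 0 0 0 0.056;0 0 0 0 0 0.056;0 0 0 0 0 0.056;0 0 0 0 0 0.056;0 0 0 0 0 0.056;0 0 0 0 0 0.056;0 0 0 0 0 0.056';  python3 -m handwheel '0 0 0 0 0 0.05;0 0 0 0 0 0;0 0 0 0 0 0';python3 - <<'E'
from h import *
print(to_tool([.509,-.2275,-.030],down(np.radians(-74.5))))
E
```

```text
clock: 12.95
tool_pos: [0.5004, -0.222, 0.0819]
ee_rot: [2.603, -1.757, -0.033]
contact_force: [0.4, 0.4, 0.1]
finger_gap: 1.003
clock: 13.32
tool_pos: [0.4978, -0.2202, 0.0776]
ee_rot: [2.454, -1.957, -0.045]
contact_force: [0.3, 0.1, 0.5]
finger_gap: 1.0
(array([ 0.0591, -0.0576,  0.536 ]), array([ 0.0063,  0.0067, -0.0147]))
```

```bash
python3 -m handwheel '0.06 -0.06 0.1 0.006 0.007 -0.015;0 0 0.12 0 0 0;0 0 0 0 0 0'; python3 - <<'E'
from h import *
print(to_tool([.509,-.2275,-.030],down(np.radians(-74.5))))
E
```

```text
clock: 13.7
tool_pos: [0.5117, -0.229, 0.0315]
ee_rot: [2.507, -1.891, 0.0]
contact_force: [-0.2, -0.1, -1.3]
finger_gap: 1.0
(array([-0.0114,  0.0105,  0.3077]), array([ 0.0003, -0.0003,  0.0025]))
```

```bash
python3 -m handwheel '-0.011 0.01 0.12 0 0 0.002;0 0 0.12 0 0 0;0 0 0.06 0 0 0;0 0 0 0 0 0'; python3 - <<'E'
from h import *
print(to_tool([.509,-.2275,-.030],down(np.radians(-74.5))))
E
python3 -m handwheel '0 0 0 0 0 0;0 0 0 0 0 0;0 0 0 0 0 0;0 0 0 0 0 0;0 0 0 0 0 0;0 0 0 0 0 0;0 0 0 0 0 0;0 0 0 0 0 0' 10 12
```

```text
clock: 14.2
tool_pos: [0.5117, -0.2293, -0.0261]
ee_rot: [2.505, -1.895, 0.009]
contact_force: [-0.1, -0.3, 0.1]
finger_gap: 1.0
(array([-0.0123,  0.0108,  0.0195]), array([-0.0008, -0.0017,  0.0016]))
clock: 15.2
tool_pos: [0.5139, -0.2306, -0.0228]
ee_rot: [2.505, -1.894, 0.017]
contact_force: [0.3, 0.2, -0.3]
finger_gap: 0.274
```

Gap 0.274 → 25.8 mm, so the box is held across its width. Lift, turn and move alongside the bucket.

```bash
python3 -m handwheel '0 0 -0.05 0 0 0;0 0 -0.15 0 0 0;0 0 -0.2 0 0 0;0 0 -0.25 0 0 0;0 0 -0.25 0 0 0;0 0 -0.25 0 0 0;0 0 -0.2 0 0 -0.03;0 0 0 0 0 -0.05' - 20; python3 -m handwheel '0 0 0 0 0 -0.057;0 0 0 0 0 -0.057;0 0 0 0 0 -0.057;0 0 0 0 0 -0.057;0 0 0 0 0 -0.057;0 0 0 0 0 -0.057;0 0 0 0 0 -0.057;0 0 0 0 0 0';python3 - <<'E'
from h import *
print(to_tool([.50,-.10,.28],down(np.radians(11.4))))
E
```

```text
clock: 16.2
tool_pos: [0.5109, -0.2283, 0.2604]
ee_rot: [2.727, -1.554, 0.021]
contact_force: [0.4, 0.7, -0.9]
finger_gap: 0.272
clock: 17.2
tool_pos: [0.5103, -0.2277, 0.2666]
ee_rot: [3.101, 0.403, 0.021]
contact_force: [0.2, 1.1, 0.0]
finger_gap: 0.278
(array([ 0.1145, -0.6294, -0.0762]), array([ 0.0052, -0.0039,  0.019 ]))
```

```bash
python3 -m handwheel '0.04 -0.2 -0.04 0.005 -0.004 0.019;0.04 -0.2 -0.04 0 0 0;0.03 -0.2 0 0 0 0;0 0 0 0 0 0;0 0 0 0 0 0';python3 - <<'E'
from h import *
import pickle
c=cam("wrist");im=read_camera("wrist")[:,:,::-1];cv2.imwrite("pics/w7.png",im);pickle.dump(c,open("w7.pkl","wb"))
print(read_state()["tool_pos"],to_tool([.50,-.10,.28],down(np.radians(11.4))))
a=np.radians(11.4);Rz=R.from_rotvec([0,0,a]).as_matrix()
for q in([-.05,.037,.185],[-.05,-.037,.185],[.05,.037,.185],[.05,-.037,.185],[0,0,.135]):print(proj(c,Rz@q+[.5115,.0121,0]).round())
cv2.imwrite("pics/m7.png",im)
E
```

```text
clock: 17.82
tool_pos: [0.5057, -0.1031, 0.2839]
ee_rot: [3.128, 0.283, 0.001]
contact_force: [0.0, 0.2, -0.4]
finger_gap: 0.272
[ 0.5057 -0.1032  0.2838] (array([-0.025 , -0.0207,  0.0191]), array([ 0.0002, -0.0002, -0.006 ]))
[298.  43.]
[300. 121.]
[400.  41.]
[397. 120.]
[345.  88.]
```

View pics/m7.png

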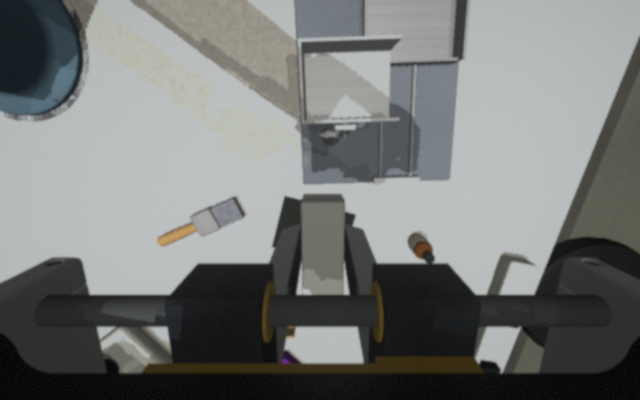

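Box held, bottom centre of view. Bucket cheek top edges run (301,40)–(400,38) and (302,121)–(398,119), within about 3 px of my prediction.

```bash
python3 - <<'E'
from h import *
import pickle
c=pickle.load(open("w7.pkl","rb"))
P=np.array([plane(c,*q,.185) for q in((301,40),(400,38),(398,119.5),(302,121.5))])[:,:2]
d=P[1]-P[0]+P[2]-P[3];e=P[0]-P[3]+P[1]-P[2];print(P,np.degrees(np.arctan2(d[1],d[0])),np.degrees(np.arctan2(-e[0],e[1])),np.hypot(*d)/2,np.hypot(*e)/2)
a=np.radians(11.4);u=np.array([np.cos(a),np.sin(a)]);v=np.array([-u[1],u[0]])
m=P.mean(0);print("mid",m, "tipper-frame rel est",(m-[.5115,.0121])@u,(m-[.5115,.0121])@v)
b=m;print(to_tool([*(m+.004*v),.20],down(a)))
E
```

```text
[[ 0.4581  0.0416]
 [ 0.5523  0.0607]
 [ 0.569  -0.0139]
 [ 0.4716 -0.0338]] 11.51333089739508 11.38075132834999 0.09775158278403573 0.07645307898914401
mid [0.5127 0.0136] tipper-frame rel est 0.0015034055424571623 0.0012681644320884859
(array([ 0.1388, -0.5886,  0.4187]), array([ 0.0002, -0.0002, -0.006 ]))
```

```bash
python3 -m handwheel '0.03 -0.15 0.05 0 0 -0.006;0.03 -0.15 0.1 0 0 0;0.03 -0.15 0.1 0 0 0;0.03 -0.1 0.1 0 0 0;0.02 -0.04 0 0 0 0;0 0 0 0 0 0;0 0 0 0 0 0';python3 - <<'E'
from h import *
a=np.radians(11.4);v=np.array([-np.sin(a),np.cos(a)]);m=np.array([.5127,.0136])
print(to_tool([*(m+.006*v),.115],down(a)))
E
```

```text
clock: 18.75
tool_pos: [0.5131, 0.0135, 0.2133]
ee_rot: [3.125, 0.287, 0.004]
contact_force: [0.6, -0.1, -1.2]
finger_gap: 0.272
(array([-0.0035, -0.0328,  0.4916]), array([ 0.0011, -0.0006, -0.0051]))
```

```bash
python3 -m handwheel '-0.003 -0.033 0.05 0.001 0 -0.005;0 0 0 0 0 0;0 0 0.1 0 0 0;0 0 0 0 0 0';python3 - <<'E'
from h import *
a=np.radians(11.4);v=np.array([-np.sin(a),np.cos(a)]);m=np.array([.5127,.0136])
print(to_tool([*(m+.006*v),.115],down(a)))
E
python3 -m handwheel '0 0 0.1 0 0 0;0 0 0.1 0 0 0;0 0 0.08 0 0 0;0 0 0 0 0 0';python3 - <<'E'
from h import *
a=np.radians(11.4);v=np.array([-np.sin(a),np.cos(a)]);m=np.array([.5127,.0136])
print(to_tool([*(m+.006*v),.110],down(a)))
E
```

```text
clock: 19.25
tool_pos: [0.5121, 0.0187, 0.1837]
ee_rot: [3.125, 0.31, 0.007]
contact_force: [-0.5, 0.2, 0.6]
finger_gap: 0.277
(array([-0.0036, -0.005 ,  0.3436]), array([ 0.0004, -0.0013, -0.0004]))
clock: 19.75
tool_pos: [0.515, 0.0179, 0.1301]
ee_rot: [3.124, 0.309, 0.016]
contact_force: [-0.6, -0.2, -0.1]
finger_gap: 0.276
(array([-0.0166, -0.0117,  0.1005]), array([ 0.0012, -0.0031, -0.0005]))
```

```bash
python3 -m handwheel '-0.015 -0.01 0.05 0.001 -0.003 0;0 0 0.04 0 0 0;0 0 0 0 0 0'; python3 -m handwheel '0 0 0.02 0 0 0;0 0 0 0 0 0';python3 -m handwheel '0 0 0.01 0 0 0;0 0 0 0 0 0'
```

```text
clock: 20.12
tool_pos: [0.5128, 0.0192, 0.1126]
ee_rot: [3.125, 0.31, 0.004]
contact_force: [-0.5, -0.7, 0.0]
finger_gap: 0.273
clock: 20.38
tool_pos: [0.5132, 0.0191, 0.1089]
ee_rot: [3.125, 0.309, 0.005]
contact_force: [-0.4, 0.1, -0.3]
finger_gap: 0.277
clock: 20.62
tool_pos: [0.5142, 0.0189, 0.1085]
ee_rot: [3.124, 0.31, 0.008]
contact_force: [0.5, 0.2, -0.8]
finger_gap: 0.272
```

```bash
python3 -m handwheel '0 0 0.005 0 0 0;0 0 0 0 0 0'; python3 -m handwheel '0 0 0 0 0 0;0 0 0 0 0 0;0 0 0 0 0 0;0 0 0 0 0 0;0 0 0 0 0 0' 45; python3 -m handwheel '0 0 -0.1 0 0 0;0 0 -0.25 0 0 0;0 0 -0.25 0 0 0;0 -0.2 -0.2 0 0 0;0 -0.2 0 0 0 0;0 0 0 0 0 0;0 0 0 0 0 0'
python3 - <<'E'
from h import *
import pickle
c=cam("wrist");im=read_camera("wrist")[:,:,::-1];cv2.imwrite("pics/w8.png",im);pickle.dump(c,open("w8.pkl","wb"))
print(proj(c,[.5127,.0136,.159]))
r=cv2.resize(im,(800,500));cv2.imwrite("pics/m8.png",r)
E
```

```text
clock: 20.88
tool_pos: [0.5145, 0.0188, 0.1083]
ee_rot: [3.124, 0.31, 0.009]
contact_force: [-1.1, 0.7, 1.3]
finger_gap: 0.274
clock: 21.5
tool_pos: [0.514, 0.0189, 0.1071]
ee_rot: [3.124, 0.31, 0.008]
contact_force: [-0.7, 0.5, 0.2]
finger_gap: 0.449
clock: 22.38
tool_pos: [0.497, 0.099, 0.272]
ee_rot: [3.126, 0.307, 0.007]
contact_force: [-0.2, -0.1, -0.5]
finger_gap: 0.45
[320.8671 258.151 ]
```

View pics/m8.png

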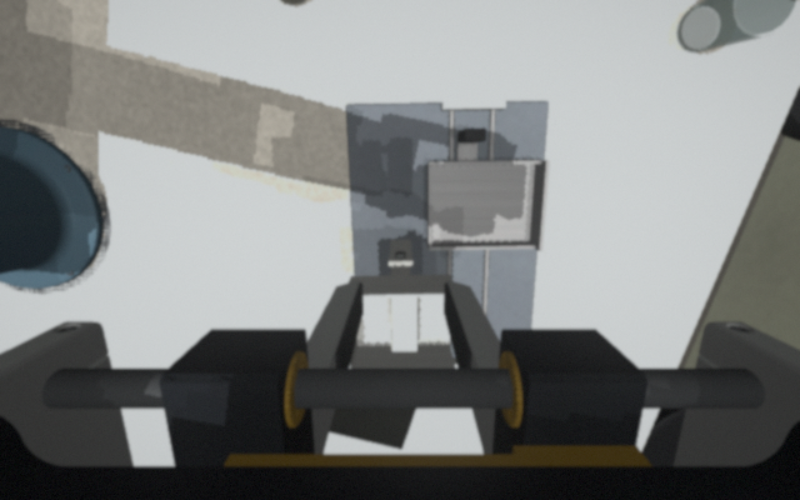

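The white box lies crosswise in the bucket, seen between the fingers at (404,322). The tray is at (485,205) and the grip's black top at (471,135) in the 800-px picture. Now to locate the grip.

```bash
python3 - <<'E'
from h import *
import pickle
w=pickle.load(open("w8.pkl","rb"));t=cam("top");s=cam("scene")
o=np.array([.512,.0133]);a=np.radians(11.4);M=np.array([[np.cos(a),np.sin(a)],[-np.sin(a),np.cos(a)]])
g=(w,471/1.25,134.5/1.25)
for l in([g,(t,249.6,186)],[g,(s,405.2,199.6)],[g,(t,249.6,186),(s,405.2,199.6)]):
    p,e=tri(l);print(p,e,"tip",M@(p[:2]-o))
p=plane(*g,.068);print(p,M@(p[:2]-o))
# tray wall tops (outer): rear-left etc. z = .04
for q,z in(((428,161),.034),((430,246),.034),((546,160),.054),((540,250),.054)):
    p=plane(w,q[0]/1.25,q[1]/1.25,z);print(q,M@(p[:2]-o))
im=cv2.cvtColor(cv2.imread("pics/w8.png"),cv2.COLOR_BGR2GRAY)[98:122,360:396];print(im[::2,::2])
E
```

```text
[0.5627 0.206  0.0424] [array([3.6, 1.7]), array([-0.5,  1.6])] tip [0.0878 0.1789]
[0.5536 0.206  0.0638] [array([ 0.3, -0.3]), array([-0.2,  0. ])] tip [0.0789 0.1806]
[0.558  0.203  0.0692] [array([3.5, 2.4]), array([-0.8,  1.6]), array([-0.1,  0. ])] tip [0.0825 0.1768]
[0.5527 0.2052 0.068 ] [0.0778 0.18  ]
(428, 161) [0.0336 0.1513]
(430, 246) [0.0377 0.046 ]
(546, 160) [0.168  0.1525]
(540, 250) [0.1708 0.0455]
[[152 155 133 138 138 139 138 138 138 137 137 138 139 136 138 127 128 170]
 [148 144 126 128 127 129 128 130 134 134 136 137 136 132 135 127 131 171]
 [124 119 108 118 117 110 101  98 100  96 109 108 107 100 115 125 135 166]
 [ 89  91  81  85  75  64  51  53  53  51  53  52  52  49  75 110 122 157]
 [ 92  90  74  58  40  38  43  49  48  48  47  47  46  49  64  85  97 121]
 [ 94  91  71  50  33  34  45  49  49  47  47  47  49  46  62  80  94 110]
 [102  98  73  50  35  36  42  50  46  46  48  47  46  50  65  81  93 110]
 [104 105  74  52  39  39  41  43  44  48  49  49  53  58  75  82  97 107]
 [104 105  75  76  85  84  84  86  87  87  91  87  86  87  91  80  97 106]
 [104 105  77  94 117 121 122 124 123 120 122 101  92  92  91  81 101 105]
 [107 104  78 104 126 130 130 131 128 127 124 101  92  93  91  82 103 108]
 [108 104  76 108 129 128 132 132 127 129 124 102  93  91  92  78 103 107]]
```

```bash
python3 - <<'E'
from h import *
import pickle
w=pickle.load(open("w8.pkl","rb"))
o=np.array([.512,.0133]);a=np.radians(11.4);M=np.array([[np.cos(a),np.sin(a)],[-np.sin(a),np.cos(a)]])
for uv in((379.5,108.7),):
    p=plane(w,*uv,.068);print(p,M@(p[:2]-o))
p=o+M.T@[.0815,.180];print(p,to_tool([*p,.12],down(a)))
E
```

```text
[0.5567 0.2045 0.068 ] [0.0816 0.1786]
[0.5563 0.2059] (array([ 0.3921, -0.468 ,  0.7601]), array([ 0.0003, -0.0013, -0.0012]))
```

```bash
python3 -m handwheel '0.1 -0.13 0 0 0 0;0.15 -0.17 0.15 0 0 0;0.13 -0.15 0.25 0 0 0;0 0 0.25 0 0 0;0 0 0.1 0 0 0;0 0 0 0 0 0;0 0 0 0 0 0' 65;python3 - <<'E'
from h import *
o=np.array([.512,.0133]);a=np.radians(11.4);M=np.array([[np.cos(a),np.sin(a)],[-np.sin(a),np.cos(a)]])
p=o+M.T@[.0815,.180];print(p,to_tool([*p,.04],down(a)))
c=cam("wrist");im=read_camera("wrist")[:,:,::-1];cv2.imwrite("pics/w9.png",im)
print([proj(c,[*(o+M.T@[.0815+i,.180+j]),.068]).round() for i,j in((-.012,-.007),(.012,.007))])
g=cv2.cvtColor(im,cv2.COLOR_BGR2GRAY);print(g[160:240:4,280:370:5])
E
```

```text
clock: 23.3
tool_pos: [0.5588, 0.197, 0.1153]
ee_rot: [3.126, 0.289, 0.002]
contact_force: [0.6, 0.3, 0.0]
finger_gap: 0.65
[0.5563 0.2059] (array([-0.0044, -0.0469,  0.3763]), array([ 0.0008, -0.0003, -0.0047]))
[array([309., 202.]), array([334., 187.])]
[[ 76  76  76  68  68 102  73  69  71  69  70  71  71  78  99  80  97 100]
 [ 69  70  69  71  79 102  69  71  69  70  69  70  70  69  90  80  98  99]
 [ 68  71  70  70  78 104  74  71  69  69  69  69  69  70  85  76  96  99]
 [ 67  66  69  67  68  90  69  69  67  68  68  71  69  69  85  78 100 100]
 [ 70  67  68  67  69  85  69  65  64  59  60  69  68  68  85  70  84  91]
 [ 66  68  65  66  67  85  58  26  30  24  29  67  69  70  84  68  85  87]
 [ 68  66  67  77  69  86  47  30  31  30  28  62  68  69  84  69  86  87]
 [ 67  67  68  83  81 106  36  35  31  31  29  62  81  75  83  73  86  86]
 [ 66  71  77  81  83 107  37  32  28  31  30  61  84  84  90  87  87  88]
 [ 81  84  85  84  83 106  43  30  31  31  30  59  85  82 105  85  86  94]
 [ 84  83  81  84  83 107  56  51  55  53  62  74  85  80 106  87  83  89]
 [ 75  77  75  72  76 103  74 112 115 115 113  73  69  70 103  69  71  74]
 [ 66  65  66  69  65  80  67  91  96  91  89  63  64  64  72  63  61  62]
 [ 64  61  61  60  61  63  62  64  60  61  65  63  60  63  61  61  64  65]
 [ 85  85  88  92  95  97  96 106 105 104 105 108 108 111 111 110 112 113]
 [130 130 154 159 159 166 165 165 168 169 169 170 174 173 171 135 115 120]
 [155 130 177 176 174 176 177 175 176 175 174 174 175 175 175 175 135 120]
 [161 134 178 177 175 175 175 173 174 173 175 172 173 173 173 172 173 172]
 [166 122 173 172 175 176 174 173 175 177 175 176 176 174 173 175 174 178]
 [167 130 178 178 179 179 178 179 179 177 178 178 178 178 189 189 189 189]]
```

Grip edges (u 311–333) match the prediction (309–334). Going down and gripping.

```bash
python3 -m handwheel '-0.004 -0.047 0.1 0 0 -0.005;0 0 0.12 0 0 0;0 0 0.13 0 0 0;0 0 0.12 0 0 0;0 0 0.06 0 0 0;0 0 0 0 0 0';  python3 - <<'E'
from h import *
o=np.array([.512,.0133]);a=np.radians(11.4);M=np.array([[np.cos(a),np.sin(a)],[-np.sin(a),np.cos(a)]])
print(M@(read_state()["tool_pos"][:2]-o))
E
python3 -m handwheel '0 0 0 0 0 0;0 0 0 0 0 0;0 0 0 0 0 0;0 0 0 0 0 0;0 0 0 0 0 0' 10 15
```

```text
clock: 24.1
tool_pos: [0.5583, 0.2084, 0.0073]
ee_rot: [3.124, 0.319, 0.013]
contact_force: [-0.1, -0.3, 0.6]
finger_gap: 0.651
[0.084  0.1821]
clock: 24.72
tool_pos: [0.5565, 0.2082, 0.0099]
ee_rot: [3.123, 0.32, 0.005]
contact_force: [3.8, -0.6, -2.0]
finger_gap: 0.253
```

Gap 0.253 → 23.8 mm: the grip is held. Slide the tray towards −y.

```bash
python3 -m handwheel '0 0.05 0.01 0 0 0;0 0.08 0 0 0 0;0 0.08 0 0 0 0;0 0.08 0 0 0 0;0 0.06 0 0 0 0;0 0 0 0 0 0';  python3 - <<'E'
from h import *
o=np.array([.512,.0133]);a=np.radians(11.4);M=np.array([[np.cos(a),np.sin(a)],[-np.sin(a),np.cos(a)]])
s=read_state();print(M@(s["tool_pos"][:2]-o),to_tool([*(o+M.T@[.0815,.089]),.008],down(a)))
E
```

```text
clock: 25.48
tool_pos: [0.5721, 0.136, 0.0099]
ee_rot: [3.124, 0.32, 0.006]
contact_force: [-0.9, -1.3, -0.4]
finger_gap: 0.255
[0.0831 0.1084] (array([-0.0088,  0.0971,  0.0095]), array([ 0.0006, -0.0011,  0.0017]))
```

```bash
python3 -m handwheel '-0.004 0.05 0.005 0 0 0;-0.003 0.04 0 0 0 0;0 0.01 0 0 0 0;0 0 0 0 0 0';  python3 - <<'E'
from h import *
o=np.array([.512,.0133]);a=np.radians(11.4);M=np.array([[np.cos(a),np.sin(a)],[-np.sin(a),np.cos(a)]])
s=read_state();print(M@(s["tool_pos"][:2]-o),s["contact_force"])
E
```

```text
clock: 25.98
tool_pos: [0.5766, 0.1157, 0.0098]
ee_rot: [3.124, 0.321, 0.012]
contact_force: [1.2, 1.8, 1.0]
finger_gap: 0.255
[0.0836 0.0876] [1.1991 1.7956 0.988 ]
```

```bash
python3 -m handwheel '0 0 0 0 0 0;0 0 0 0 0 0;0 0 0 0 0 0;0 0 0 0 0 0' 50; python3 -m handwheel '0 0 -0.1 0 0 0;0 0 -0.2 0 0 0;0 0 -0.3 0 0 0;0 0 -0.3 0 0 0;0 -0.2 -0.3 0 0 0;0 -0.3 -0.2 0 0 0;0 0 0 0 0 0;0 0 0 0 0 0' 
python3 - <<'E'
from h import *
import pickle
c=cam("wrist");im=read_camera("wrist")[:,:,::-1];pickle.dump(c,open("w10.pkl","wb"));cv2.imwrite("pics/w10.png",im)
o=np.array([.512,.0133]);a=np.radians(11.4);M=np.array([[np.cos(a),np.sin(a)],[-np.sin(a),np.cos(a)]])
print([proj(c,[*(o+M.T@[.104+i,j]),.14*0+z]).round() for i,j,z in((-.069,-.054,.034),(-.069,.054,.034),(.069,.054,.054),(.069,-.054,.054),(-.0225,.083,.068),(0,0,.159))])
cv2.imwrite("pics/m10.png",cv2.resize(im,(800,500)))
E
```

```text
clock: 26.48
tool_pos: [0.5759, 0.1157, 0.0094]
ee_rot: [3.123, 0.322, 0.01]
contact_force: [0.2, -0.1, -0.4]
finger_gap: 0.497
clock: 27.48
tool_pos: [0.5566, 0.2002, 0.2912]
ee_rot: [3.124, 0.32, 0.025]
contact_force: [-0.2, 0.8, -0.9]
finger_gap: 0.503
[array([294., 294.]), array([293., 239.]), array([375., 243.]), array([372., 301.]), array([320., 230.]), array([337., 311.])]
```

View pics/m10.png

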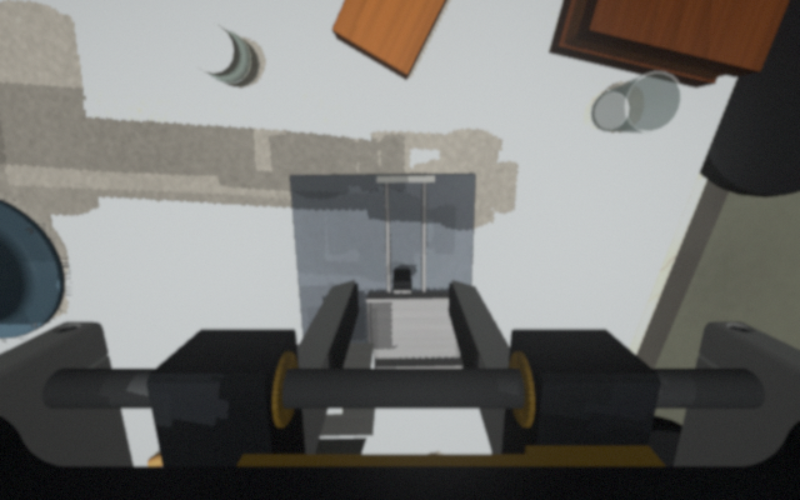

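```bash
python3 - <<'E'
from h import *
import pickle
c=pickle.load(open("w10.pkl","rb"));g=cv2.cvtColor(cv2.imread("pics/w10.png"),cv2.COLOR_BGR2GRAY)
o=np.array([.512,.0133]);a=np.radians(11.4);M=np.array([[np.cos(a),np.sin(a)],[-np.sin(a),np.cos(a)]])
for v in range(206,300):
    y=lambda z:(M@(plane(c,340,v,z)[:2]-o))[1]*1000
    print(v,g[v,320:325].mean().round(),g[v,336:344].mean().round(),round(y(.04)),round(y(.068)))
E
```

```text
206 122.0 139.0 114 122
207 123.0 138.0 113 121
208 123.0 139.0 111 119
209 119.0 140.0 109 117
210 111.0 139.0 107 116
211 95.0 139.0 106 114
212 76.0 139.0 104 113
213 64.0 140.0 102 111
214 55.0 139.0 100 109
215 42.0 139.0 99 108
216 33.0 138.0 97 106
217 29.0 139.0 95 104
218 28.0 139.0 93 103
219 29.0 139.0 92 101
220 28.0 140.0 90 99
221 30.0 140.0 88 98
222 29.0 140.0 86 96
223 30.0 140.0 85 94
224 35.0 140.0 83 93
225 41.0 140.0 81 91
226 45.0 140.0 79 89
227 47.0 140.0 78 88
228 45.0 139.0 76 86
229 42.0 136.0 74 84
230 48.0 126.0 72 83
231 74.0 112.0 70 81
232 115.0 96.0 69 79
233 133.0 79.0 67 78
234 116.0 65.0 65 76
235 84.0 59.0 63 74
236 63.0 60.0 61 72
237 65.0 70.0 60 71
238 90.0 99.0 58 69
239 128.0 135.0 56 67
240 156.0 159.0 54 66
241 167.0 167.0 52 64
242 169.0 168.0 50 62
243 169.0 169.0 49 60
244 168.0 168.0 47 59
245 169.0 168.0 45 57
246 168.0 168.0 43 55
247 167.0 168.0 41 54
248 169.0 168.0 39 52
249 170.0 170.0 37 50
250 170.0 170.0 36 48
251 172.0 171.0 34 47
252 171.0 170.0 32 45
253 171.0 170.0 30 43
254 168.0 167.0 28 41
255 167.0 166.0 26 39
256 167.0
[... 267 characters left out ...]
2 16
269 167.0 166.0 0 14
270 164.0 164.0 -2 13
271 164.0 164.0 -4 11
272 165.0 165.0 -6 9
273 166.0 166.0 -8 7
274 166.0 166.0 -10 5
275 165.0 165.0 -12 4
276 165.0 164.0 -14 2
277 164.0 163.0 -16 0
278 164.0 164.0 -18 -2
279 165.0 164.0 -20 -4
280 165.0 166.0 -22 -6
281 165.0 165.0 -24 -8
282 166.0 166.0 -26 -9
283 165.0 164.0 -28 -11
284 162.0 158.0 -30 -13
285 147.0 140.0 -32 -15
286 119.0 110.0 -34 -17
287 86.0 76.0 -36 -19
288 62.0 60.0 -38 -21
289 56.0 57.0 -40 -23
290 57.0 57.0 -42 -24
291 59.0 63.0 -44 -26
292 77.0 83.0 -46 -28
293 105.0 109.0 -48 -30
294 107.0 109.0 -50 -32
295 77.0 77.0 -52 -34
296 45.0 46.0 -54 -36
297 38.0 39.0 -56 -38
298 40.0 40.0 -58 -40
299 42.0 41.0 -60 -42
```

The tray walls in the profile put the tray at about +3 mm, within ±15. Now shut the fingers and go behind the back plate.

```bash
python3 - <<'E'
from h import *
o=np.array([.512,.0133]);a=np.radians(11.4);M=np.array([[np.cos(a),np.sin(a)],[-np.sin(a),np.cos(a)]])
p=o+M.T@[-.095,0];print(p,to_tool([*p,.25],down(a)))
E
```

```text
[ 0.4189 -0.0055] (array([-0.8862,  0.8667,  0.1941]), array([ 0.0007, -0.0052,  0.0015]))
```

```bash
python3 -m handwheel '-0.17 0.17 0 0 -0.005 0;-0.17 0.17 0 0 0 0;-0.17 0.17 0.05 0 0 0;-0.17 0.17 0.05 0 0 0;-0.17 0.17 0.05 0 0 0;0 0 0 0 0 0;0 0 0 0 0 0' 0 20; python3 - <<'E'
from h import *
o=np.array([.512,.0133]);a=np.radians(11.4);M=np.array([[np.cos(a),np.sin(a)],[-np.sin(a),np.cos(a)]])
p=o+M.T@[-.09,0];print(p,to_tool([*p,.13],down(a)))
E
```

```text
clock: 28.4
tool_pos: [0.4161, -0.0114, 0.2518]
ee_rot: [-3.127, -0.304, 0.024]
contact_force: [0.3, 0.1, 0.6]
finger_gap: 0.005
[ 0.4238 -0.0045] (array([ 0.0534, -0.0255,  0.6082]), array([-0.0005,  0.0048, -0.0016]))
```

```bash
python3 -m handwheel '0 -0.025 0.1 0 0.005 0;0 0 0.15 0 0 0;0 0 0.18 0 0 0;0 0 0.15 0 0 0;0 0 0 0 0 0'; python3 - <<'E'
from h import *
o=np.array([.512,.0133]);a=np.radians(11.4);M=np.array([[np.cos(a),np.sin(a)],[-np.sin(a),np.cos(a)]])
s=read_state();print(M@(s["tool_pos"][:2]-o));p=o+M.T@[-.065,0];print(p,to_tool([*p,.13],down(a)))
E
```

```text
clock: 29.02
tool_pos: [0.4173, -0.0033, 0.133]
ee_rot: [-3.123, -0.313, -0.001]
contact_force: [-0.6, -0.6, 1.2]
finger_gap: 0.008
[-0.0961  0.0024]
[0.4483 0.0005] (array([0.1555, 0.0124, 0.0153]), array([-0.0008, -0.0003,  0.0002]))
```

```bash
cat > pos.py <<'E'
from h import *
o=np.array([.512,.0133]);a=np.radians(11.4);M=np.array([[np.cos(a),np.sin(a)],[-np.sin(a),np.cos(a)]])
s=read_state();print(M@(s["tool_pos"][:2]-o),s["tool_pos"][2],M@s["contact_force"][:2],s["contact_force"][2],to_tool(s["tool_pos"],down(a))[1])
E
python3 -m handwheel '0.08 0.012 0.01 0 0 0;0.08 0 0 0 0 0';python3 pos.py; python3 -m handwheel '0.08 0 0 0 0 0;0.08 0 0 0 0 0';python3 pos.py;python3 -m handwheel '0.08 0 0 0 0 0;0.08 0 0 0 0 0';python3 pos.py
```

```text
clock: 29.28
tool_pos: [0.4513, 0.0014, 0.1335]
ee_rot: [-3.124, -0.315, -0.005]
contact_force: [-9.7, -2.0, 5.2]
finger_gap: 0.004
[-0.0619  0.0003] 0.1334941117160831 [-9.8922 -0.0026] 5.205149733115128 [-0.0005 -0.001   0.0007]
clock: 29.52
tool_pos: [0.4839, 0.0076, 0.1394]
ee_rot: [3.124, 0.32, -0.001]
contact_force: [-6.5, -0.3, 12.5]
finger_gap: 0.009
[-0.0286  0.    ] 0.13943850955650222 [-6.4745  1.0187] 12.451835189230936 [0.0003 0.0003 0.0016]
clock: 29.78
tool_pos: [0.5167, 0.0148, 0.1432]
ee_rot: [3.122, 0.324, -0.004]
contact_force: [-4.1, -1.5, 0.3]
finger_gap: 0.003
[0.0049 0.0005] 0.1431674126495427 [-4.3134 -0.6649] 0.25797911705632043 [0.0007 0.0009 0.0024]
```

```bash
python3 -m handwheel '0.04 0 0.05 0 0 0;0.04 0 0.05 0 0 0';python3 pos.py; python3 -m handwheel '0.02 0 0.02 0 0 0;0 0 0 0 0 0';python3 pos.py
```

```text
clock: 30.02
tool_pos: [0.5424, 0.0192, 0.1342]
ee_rot: [3.12, 0.326, 0.026]
contact_force: [-1.2, 2.5, 9.8]
finger_gap: 0.004
[ 0.0309 -0.0002] 0.13424675523050544 [-0.7025  2.7018] 9.783935522554854 [ 0.002  -0.0052  0.003 ]
clock: 30.28
tool_pos: [0.548, 0.0206, 0.1333]
ee_rot: [3.118, 0.329, 0.027]
contact_force: [-4.0, -1.0, 2.7]
finger_gap: 0.008
[0.0367 0.    ] 0.13328183937550958 [-4.1055 -0.161 ] 2.6997680862796556 [ 0.0024 -0.0053  0.0037]
```

θ is about 1.2 rad by geometry. Hold briefly, then retreat and let the bucket swing back.

```bash
python3 -m handwheel '0 0 0 0 0 0;0 0 0 0 0 0;0 0 0 0 0 0;0 0 0 0 0 0;0 0 0 0 0 0'; python3 pos.py; python3 -m handwheel '-0.08 0 0 0 0 0;-0.12 0 0 0 0 0;-0.12 0 0 0 0 0;-0.15 0 0 0 0 0;-0.15 0 0 0 0 0;-0.15 0 0 0 0 0;0 0 0 0 0 0;0 0 0 0 0 0'; python3 pos.py
python3 -m handwheel '-0.05 0 -0.15 0 0 0;0 0 -0.25 0 0 0;0 0 -0.25 0 0 0;0 0 -0.25 0 0 0;0 0 0 0 0 0;0 0 0 0 0 0'
python3 - <<'E'
from h import *
t=read_camera("top")[:,:,::-1];s=read_camera("scene")[:,:,::-1]
cv2.imwrite("pics/t12.png",t);cv2.imwrite("pics/s12.png",s)
r=lambda i,x,y,W,H:cv2.resize(i[y:y+H,x:x+W],(400,300),interpolation=cv2.INTER_CUBIC)
w=read_camera("wrist")[:,:,::-1]
cv2.imwrite("pics/m12.png",np.vstack([np.hstack([r(s,280,150,160,120),r(t,230,140,120,90)]),np.hstack([r(w,0,0,640,400),r(t,180,100,320,240)])]))
E
```

```text
clock: 30.9
tool_pos: [0.5473, 0.0204, 0.1339]
ee_rot: [3.118, 0.329, 0.026]
contact_force: [-3.8, -0.2, 3.2]
finger_gap: 0.002
[0.036 0.   ] 0.13387740846639395 [-3.7133  0.564 ] 3.1613619396040633 [ 0.0025 -0.005   0.0037]
clock: 31.9
tool_pos: [0.4072, -0.012, 0.137]
ee_rot: [3.114, 0.327, 0.083]
contact_force: [0.1, 0.5, 0.3]
finger_gap: 0.008
[-0.1077 -0.0041] 0.13696273950563773 [0.1595 0.4301] 0.304023629358834 [ 0.0047 -0.0165  0.0033]
clock: 32.65
tool_pos: [0.3928, -0.0127, 0.3219]
ee_rot: [3.115, 0.332, 0.087]
contact_force: [0.3, -0.3, -0.7]
finger_gap: 0.005
```

View pics/m12.png

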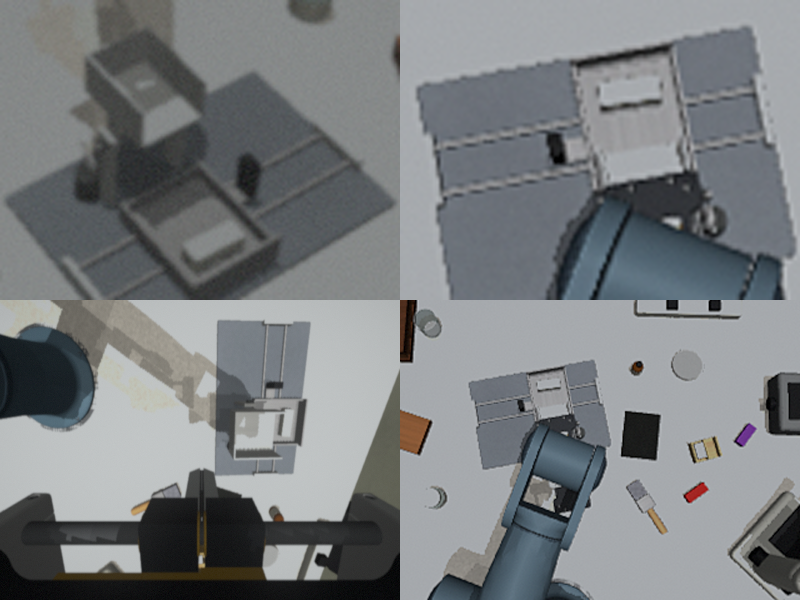

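The scene crop at (212,245) and the top crop at (630,93) both show the white box lying in the tray. The bucket is back level, the tray in line, the short box still in its lane and the other things in place. Handing in.

```bash
python3 -c "
from bench import *
print(sign_off())"
```

```text
the job is handed in; nothing more can be done
None
```

I moved the long white box through the whole sequence and handed the job in at about 33 s of the 72 s allowed. No verdict was reported. I lifted it out by its ends, set it on the pad, took it again across its width and laid it crosswise in the bucket. Then I slid the tray in line by its grip and pushed the bucket over to about 1.2 rad (worked out from the finger position). I held it there, then backed off so it could swing back.

**Last checks:**
- **End state:** in the final pictures the box lies in the tray, the bucket looks level, and the bottle, dish and short box stand where they did. The tray measured about 3 mm from in line before the push. I judged the bucket and the end positions by eye, not by measurement.
- **Jar and slide box:** they were only partly covered in the final crop and I did not check them separately.
- **Grips:** the gripper openings matched the parts held: 64.3 mm for the box's length, 25.8 mm for its width and 23.8 mm for the tray grip.
- **Forces:** the highest reading I saw was about 14 N, during the push on the bucket. The arm was clear of everything at the end, with readings near zero.

**What disagreed:**
- **Fingertips:** the true fingertips sit about 40 mm behind the reported TCP. My first close therefore shut in the air above the box without touching it. I found this in the wrist picture and corrected for it from then on.
- **Height:** triangulating the box's top gave 30 mm against the 36 mm expected. The view angles were weak, and its measured length fitted 36 mm.

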